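# Clip a carbon-brush slide against the fixed edge of the inspection stage

## Task

Take the bare aluminium slide that carries the black carbon brush and load it on the grey inspection stage: draw the sprung curved arm back with the slide's own edge, lay the slide flat on the deck, and ease it back until its long side rests flush against the fixed steel edge, centred on the edge's red mark, before you let go, so that the arm clamps it. Handle it gently: do not press the slide hard on the deck, the edge or the arm, do not let the arm snap the slide across, and leave everything else on the bench where it is.

Things in the scene. Friction and masses are not known exactly. Their poses are not given: they have to be found in the camera images.
- slide: The slide to load: bare aluminium plate 50 (x) by 70 (y) by 8 mm, about 120 g; on its middle a black carbon-brush block 32 (x) by 20 (y) mm, from 8 to 32 mm above the underside (copper pad on top). Grip the block across the 20 mm. Origin: centre of the underside, z up. Its two 70 mm sides are alike: either may go against the fixed edge.
- stage: Grey stage fixed to the bench: deck 140 (x) by 190 (y) mm, top 20 mm above the origin (centre of the underside). Across its -x side a steel bar along y, 110 x 14 x 5 mm high, middle (red mark) at y = 0, is the fixed edge. Its face looks to +x and stands anywhere from x = -36 to -24 mm, clamped anew each time and not measured: find it by feel or sight. The arm presses the slide to -x.
- clip: Pivot post of the curved arm, 30 mm tall, on the deck at stage x = +45, y = +80 mm, axes as the stage's; origin on the deck. The arm, a curved steel strip 16 mm high (5 to 21 mm above the deck), reaches from it towards -y and ends in an upright red nose, 12 mm in diameter, from 3 to 25 mm above the deck.
- clip_nose (a point): Top centre of the red nose, 25 mm above the deck. At rest it lies at stage x = +10, y = 0 mm, so less than the slide's width is free between nose and fixed edge. A slide carried with its underside 8 mm above the deck clears the fixed edge and its side still meets the nose.
- clip_arm (a joint): Angle of the curved arm about its upright post, 87 mm from the nose: 0 at rest, growing as the nose is drawn back to the stage's +x (about 80 mm per rad), hard stop at 0.55. The spring pushes the nose towards -x with about 3 N at rest, 5 N at 0.25, 7 N at 0.5. With the slide seated it reads 0.12 to 0.28. The nose is dry: as the slide is lowered it drags on it with up to 5 N.
- slide_brass: Another slide, not wanted: blue plate 50 x 70 x 8 mm with a round brass bush 30 mm wide and 24 mm tall on it. Origin: centre of the underside. Leave it.
- wire_wheel: Brass wire wheel lying flat, 76 mm in diameter, 16 mm high; origin: centre of the underside. Leave it.
- bearing: Steel bearing ring lying flat, 52 mm in diameter, 15 mm high; origin: centre of the underside. Leave it.
- arbor: Dark steel tapered arbor standing upright, 32 mm in diameter, 110 mm tall; origin: centre of the underside. Leave it.
- screwdriver: Screwdriver lying on the bench; leave it.
- oil: Yellow oil bottle with a red cap, 52 mm in diameter, 120 mm tall; origin: centre of the underside. Leave it.
Mind the look-alikes: they are no part of the job. What is shaped like the slide but green or purple is not meant.

How it is judged (in metres and radians):
On the way:
1. the curved arm is drawn back by the held slide (value of joint clip_arm above 0.1 rad and contact force between slide and clip above 1 N and contact force between the fingers and slide above 1 N), for 0.2 s.
At the end, for the whole second after the job is handed in: The slide lies flat on the deck (its underside no more than 1.5 mm off it, 0.05 rad), square to the stage within 0.04 rad, within 7 mm of the red mark along the edge, pressed by the arm (over 1.5 N) against the fixed edge, and at rest (angle between slide's own z axis and vertical below 0.05 rad and z of slide in the frame of stage between 0.0175 and 0.0215 m and angle between the x axis of slide and the x axis of stage, either way round below 0.04 rad and y of slide in the frame of stage between -0.007 and 0.007 m and x of slide in the frame of stage between -0.014 and 0.004 m and contact force between slide and clip above 1.5 N and contact force between slide and stage above 2.5 N and value of joint clip_arm above 0.09 rad and linear speed of slide below 0.01 m/s); the robot touches nothing.
It fails at once if the slide is pressed on the deck or the fixed edge with more than 25 N (contact force between slide and stage above 25 N).
It fails at once if the slide is pressed on the curved arm with more than 16 N (contact force between slide and clip above 16 N).
It fails at once if the arm snaps the slide across: the slide, let go, moves faster than 0.15 m/s with the arm drawn back (value of joint clip_arm above 0.06 rad and contact force between the fingers and slide below 0.2 N and linear speed of slide above 0.15 m/s).
It fails at once if another thing on the bench is moved by more than 20 mm (distance of any of slide_brass, wire_wheel, bearing, arbor, screwdriver, oil from where it was at the start of the episode above 0.02 m).
It also fails if it takes over 61 s, if anything falls off the work surface, if the arm or the gripper's body presses on something with over 40 N, if the wrist force passes 120 N, or if a joint passes its speed limit or range.

## Robot

A 6-joint arm with a two-finger parallel gripper is mounted at the origin on the work surface. World frame = base frame: x ahead of the robot, y to its left, z up, the work surface at z = 0. Lengths are in mm, angles in rad, forces in N, time in s.
With the tool pointing down it reaches from about 325 to 875 mm from the base axis. Payload 4.4 kg.
Tool frame: the origin (TCP) lies midway between the tips of the shut fingers; the grasp point (between the pads) lies 19 mm behind it; z points along the fingers, y is the line along which they close (so a half turn about z gives the same grasp; the last joint's range is limited). The gripper opens to 85 mm and grips with 20 to 120 N. Pads are 22 mm wide; open, the fingers measure 114 mm over their backs; the gripper's body (76 mm by 85 mm) begins 54 mm behind the grasp point. The pads swing forward as they close: fully open they stand 13 mm farther back than shut.
Start: joints at [1.196, 0.207, 1.542, -0, 1.393, -0.15], TCP at [127.623, 560.66, 231.282] pointing down, gripper open.
Joint ranges: [-2.73, 2.73], [-0.86, 2.22], [0.23, 2.46], [-1.11, 4.25], [0.08, 2.63], [-2.82, 2.82]. Speed limits (rad/s): [2.79, 2.79, 3.14, 3.14, 3.14, 3.14].

## Interface

Orientations are given as a rotation vector (axis times angle).
In Python, from workcell import ctrl gives the robot as it stands.
- The arm moves only by the tool apply_moves, never from a script. Its argument "steps" is a list of rows, each an object with "claw": the closure, from 0 (fully open) to 1 (shut); "slide": the shift along the world's x, y, z in mm, a list of three; "roll": the turn about the world's z in degrees. A call has 1 to 12 rows; each row is the pose to reach, as a shift and turn from the pose commanded when the call began; what a row does not reach only later rows make up. A row lasts 1/12 s, in which the tool goes at most 41.7 mm and 7.16 degrees, less where a joint would pass 70% of its speed; a pose out of reach is approached as far as the arm can. A call with a gripper value outside its range is refused whole. The fingers move at their own pace and stop on an object; the grip force is fixed at half the most. Time passes only in rows, so rows that repeat a pose let the fingers close. It gives the time, the measured TCP pose, the force, the opening and the grip force at its end, in the units of the state.
- ctrl.state(): the state, without advancing time (a new reading comes with each control period).
- ctrl.snapshot(name): name is "scene" or "side" or "wrist"; returns the picture (384x512x3 uint8, red, green, blue); there is no depth.
- ctrl.camera_params(name): a dict with "intrinsics" (3x3 intrinsics, pixels), "R" (3x3) and "t" (3): a world point X has camera coordinates R X + t. Camera axes: x right, y down, z forward; pixel columns grow to the right and rows downward; lengths in mm; the calibration is good to about 2 mm. A picture is of the moment at which its call begins: read the wrist's pose just before it. camera_params takes no time and is no camera call; for the wrist camera it gives the pose at the moment of the call.
- ctrl.sign_off(): hands the job in; it is judged then, once.
Trained networks look in the newest picture that a camera, given by its name, has taken for a name from the list of things; names that differ only in an ending like _2 or _b are one class to them, and where a whole thing is asked for, a point or a joint stands for the part that bears it (a point fixed in the world has none). Each returns a list of dicts, best first, with "confidence" (0 to 1); they miss things now and then, are a little off and sometimes report something else, mostly with a low value. They report only what shows in the picture. A call takes as long as a camera call. They do not tell look-alikes from the thing itself.
- ctrl.look_for(label, camera): "box" ([left, top, width, height] in pixels, round what is visible of it).
- ctrl.masks_of(label, camera): "pixels" (384x512 bool, what is visible of it) and "box" ([left, top, width, height] in pixels, round what is visible of it).
The state is a dict: "t": time; "q": joint angles; "joint_vel": joint speeds; "tau": joint torques, N m; "eef_pos": TCP position; "orientation": TCP orientation; "contact_force": force on the tool from outside, world axes, zero at the start; "torque": the same for the moment, N m; "width": finger opening in mm; "grip_force": force on a finger pad.
Only numpy, scipy, OpenCV 4.12 (cv2) and the standard library are available. Lean on these libraries where they do the work, as an engineer would, in place of code of your own. Each camera call takes 0.05 s, during which the arm holds its last target. There are 200 camera calls.

## Working session

There is one attempt and no reset: what is moved stays moved. The work goes in short steps, Python scripts to look and compute and a tool call to move; the robot and the scene stay as the last step left them, time stands still between calls to the robot, and variables do not carry over. Pictures are saved under pics/ and viewed, at most 10 in all, crops included, and the job is handed in when it is done.

Besides the shell and the picture viewer there is one more tool, called after ">>>" by a JSON object that holds its "fn" and its "kwargs", one argument or row to a line. apply_moves: Moves the arm, as the interface text tells. Its arguments: {"type":"object","properties":{"steps":{"type":"array"}},"required":["steps"]}

```bash
mkdir -p pics; python3 - <<'E'
from workcell import ctrl
import cv2,numpy as np
ims=[]
for n in("scene","side"):
    im=ctrl.snapshot(n); cv2.imwrite(f"pics/{n}0.png",im[:,:,::-1])
    p=ctrl.camera_params(n); print(n,p["intrinsics"].tolist() if hasattr(p["intrinsics"],'tolist') else p["intrinsics"],np.round(-np.array(p["R"]).T@np.array(p["t"])))
    for l in("slide","stage","clip_nose","slide_brass"):
        print(l,[(np.round(d["box"]).tolist(),round(d["confidence"],2)) for d in ctrl.look_for(l,n)])
    ims.append(im)
s=ctrl.state();print({k:np.round(v,3).tolist() for k,v in s.items()})
E
```

```text
scene [[399.71141176920247, 0.0, 257.352544214807], [0.0, 399.71141176920247, 186.729151142715], [0.0, 0.0, 1.0]] [993. 516. 814.]
slide [([276.0, 158.0, 21.0, 20.0], 0.83), ([208.0, 118.0, 28.0, 12.0], 0.8), ([271.0, 119.0, 26.0, 23.0], 0.8), ([241.0, 137.0, 26.0, 18.0], 0.66)]
stage [([239.0, 198.0, 93.0, 75.0], 0.55)]
clip_nose [([281.0, 226.0, 31.0, 32.0], 0.55)]
slide_brass [([196.0, 171.0, 27.0, 24.0], 0.95)]
side [[403.7472659149494, 0.0, 258.2694277492922], [0.0, 403.7472659149494, 192.29480281953835], [0.0, 0.0, 1.0]] [ 497. -674.  859.]
slide [([211.0, 310.0, 37.0, 36.0], 0.91), ([151.0, 256.0, 30.0, 27.0], 0.75), ([196.0, 217.0, 31.0, 24.0], 0.55)]
stage [([226.0, 147.0, 75.0, 60.0], 0.69)]
clip_nose [([262.0, 145.0, 19.0, 28.0], 0.44), ([156.0, 338.0, 40.0, 38.0], 0.2)]
slide_brass [([282.0, 239.0, 24.0, 27.0], 0.62)]
{'t': 0.5, 'q': [1.197, 0.207, 1.542, 0.0, 1.394, -0.15], 'joint_vel': [0.0, 0.001, -0.0, 0.0, -0.002, -0.001], 'tau': [0.0, -38.263, -29.162, -0.0, 0.002, -0.0], 'eef_pos': [127.599, 560.636, 231.239], 'orientation': [-0.351, -3.122, 0.0], 'contact_force': [0.036, 0.425, 0.45], 'torque': [0.002, 0.042, 0.001], 'grip_force': 0.0, 'width': 85.764}
```

View pics/scene0.png

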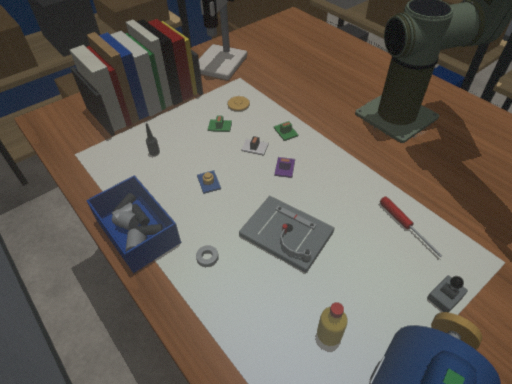

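View pics/side0.png

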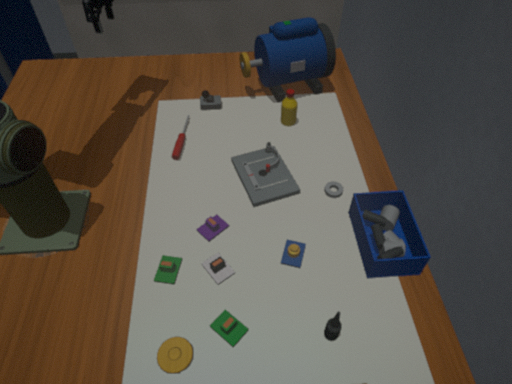

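The bare aluminium plate is at scene (255,146), side (218,267). The look-alikes are green at scene (220,124) and (286,130), purple at (285,166), and the blue slide with the brass bush at (208,181). Only the first has a bare plate with a black block. I'll confirm it in a crop and measure the stage.

```bash
cat > h.py <<'E'
import numpy as np,cv2
from workcell import ctrl
def cam(n):
    p=ctrl.camera_params(n); return np.array(p["intrinsics"]),np.array(p["R"]),np.array(p["t"]).ravel()
def ray(c,uv,z):
    K,R,t=c; C=-R.T@t; d=R.T@np.linalg.solve(K,[*uv,1]); return C+d*(z-C[2])/d[2]
def proj(c,X):
    K,R,t=c; X=np.atleast_2d(X)@R.T+t; x=X@K.T; return x[:,:2]/x[:,2:]
E
python3 - <<'E'
from h import *
a=cv2.imread("pics/scene0.png");b=cv2.imread("pics/side0.png")
A=cv2.resize(a[195:275,235:335],None,fx=4,fy=4,interpolation=cv2.INTER_CUBIC)
B=cv2.resize(b[140:220,220:320],None,fx=4,fy=4,interpolation=cv2.INTER_CUBIC)
C=cv2.resize(a[125:175,225:325],None,fx=4,fy=4,interpolation=cv2.INTER_CUBIC)
D=cv2.resize(b[240:290,180:280],None,fx=4,fy=4,interpolation=cv2.INTER_CUBIC)
cv2.imwrite("pics/m1.png",np.vstack([np.hstack([A,B]),np.hstack([C,D])]))
for n,uv in(("scene",(255,148)),("side",(218,268))): print(ray(cam(n),uv,8))
E
```

```text
[ 448.55765043 -170.14266197    8.        ]
[ 444.13306945 -178.67417632    8.        ]
```

View pics/m1.png

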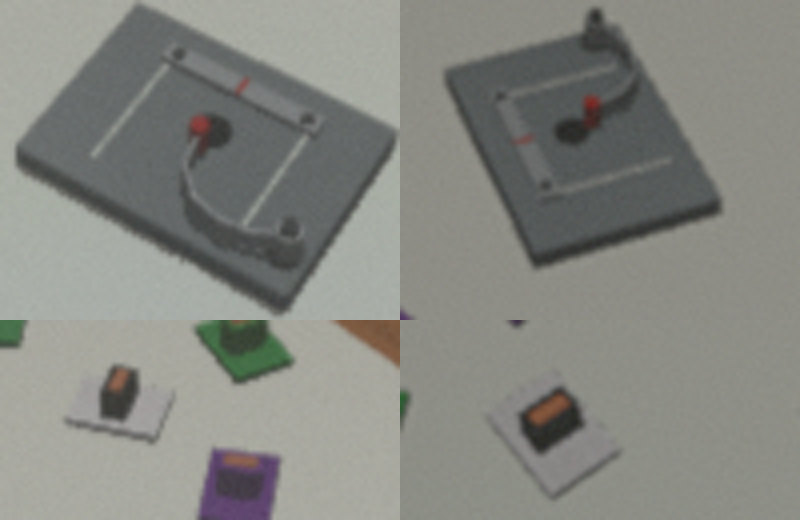

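The crop confirms it: the bare plate carries a black block with a copper pad (scene 255,146). The stage corners are clear. Now I'll fit the poses.

```bash
cat > fit.py <<'E'
from h import *
from scipy.optimize import least_squares
def fit(obs,x0):
    # obs: list of (cam, local xyz, uv)
    def f(p):
        c,s=np.cos(p[2]),np.sin(p[2]); R=np.array([[c,-s,0],[s,c,0],[0,0,1]])
        return np.concatenate([proj(k,R@np.array(X)+[p[0],p[1],0])[0]-uv for k,X,uv in obs])
    r=least_squares(f,x0,x_scale=[10,10,.1]); return r.x,np.round(r.fun.reshape(-1,2),1).tolist()
E
python3 - <<'E'
from fit import *
a,b=cam("scene"),cam("side")
S=[(a,(-70,-95,20),(269.5,195.75)),(a,(-70,95,20),(334.25,228)),(a,(70,95,20),(305.25,270.5)),(a,(70,-95,20),(239.25,232.5)),
(b,(-70,95,20),(231.5,158)),(b,(-70,-95,20),(254.25,203.75)),(b,(70,-95,20),(300,190))]
N=[(a,(10,0,45),(235+50,195+31)),(b,(10,0,45),(220+48,140+25))]
for o in(S,S[:4],S[4:]): print(fit(o,[520,100,.3]))
p,_=fit(S,[520,100,.3])
for k,X,uv in N: print("nose",uv,ray(k,uv,45), p[:2]+10*np.array([np.cos(p[2]),np.sin(p[2])]))
for k,uv in((a,(235+241,195+85)),(a,(235+60.2,195+22)),(b,(220+32,140+34.8))):
    w=ray(k,uv,25)[:2]-p[:2]; c,s=np.cos(p[2]),np.sin(p[2]); print("mark",c*w[0]+s*w[1],-s*w[0]+c*w[1])
A=[(241.5,150),(263.5,155),(268.5,143.25),(245.75,139.5)];B=[(202,263.75),(218.75,283),(235,272.5),(219.25,253.75)]
for uv in A: print("A",ray(a,uv,8))
for uv in B: print("B",ray(b,uv,8))
E
```

```text
(array([5.83656487e+02, 1.14742555e+02, 2.83651796e-01]), [[-0.4, -0.7], [0.3, -0.1], [0.7, -0.4], [-1.7, -1.0], [-0.4, -1.6], [-0.6, -0.7], [1.2, -0.9]])
(array([5.84158606e+02, 1.16184739e+02, 2.82117199e-01]), [[-0.1, -0.3], [0.6, 0.4], [0.9, 0.2], [-1.5, -0.6]])
(array([5.83041425e+02, 1.11117294e+02, 2.86608611e-01]), [[-0.6, -0.7], [-0.7, 0.4], [1.2, -0.0]])
nose (285, 226) [591.42305879 117.73754304  45.        ] [593.25688511 117.54118921]
nose (268, 165) [592.29618141 118.0855205   45.        ] [593.25688511 117.54118921]
mark -111.82154144731352 415.0531877084497
mark -42.12882260696311 0.2576371696801445
mark -39.68411235036052 -1.060389246471809
A [ 484.48096763 -189.16388564    8.        ]
A [ 448.62975717 -130.94815485    8.        ]
A [ 404.4006059 -160.2026699    8.       ]
A [ 445.98853495 -217.52543538    8.        ]
B [ 405.94115591 -163.99221507    8.        ]
B [ 445.20321265 -218.44144309    8.        ]
B [ 484.08354536 -193.989831      8.        ]
B [ 447.85826052 -139.20807183    8.        ]
```

>>> {"fn": "apply_moves", "kwargs": {
  "steps": [
    {"claw": 0.0, "slide": [31, -30, 0], "roll": 4},
    {"claw": 0.0, "slide": [62, -60, 0], "roll": 8},
    {"claw": 0.0, "slide": [93, -90, 0], "roll": 12},
    {"claw": 0.0, "slide": [124, -120, 0], "roll": 16},
    {"claw": 0.0, "slide": [155, -150, 0], "roll": 20},
    {"claw": 0.0, "slide": [186, -180, 0], "roll": 24},
    {"claw": 0.0, "slide": [217, -210, 0], "roll": 28},
    {"claw": 0.0, "slide": [248, -240, 0], "roll": 32},
    {"claw": 0.0, "slide": [279, -270, 0], "roll": 36},
    {"claw": 0.0, "slide": [310, -300, 0], "roll": 40},
    {"claw": 0.0, "slide": [341, -330, 0], "roll": 44},
    {"claw": 0.0, "slide": [372, -360, 0], "roll": 45.5}
  ]
}}

```text
t: 1.5
eef_pos: [488.2, 211.3, 231.7]
orientation: [-0.887, 3.013, 0.0]
contact_force: [1.1, 0.7, -0.6]
width: 85.5
grip_force: 0.0
```

>>> {"fn": "apply_moves", "kwargs": {
  "steps": [
    {"claw": 0.2, "slide": [-5, -37, 0], "roll": 0},
    {"claw": 0.3, "slide": [-10, -75, 0], "roll": 0},
    {"claw": 0.4, "slide": [-16, -112, 0], "roll": 0},
    {"claw": 0.5, "slide": [-21, -150, 0], "roll": 0},
    {"claw": 0.5, "slide": [-27, -187, 0], "roll": 0},
    {"claw": 0.5, "slide": [-32, -225, 0], "roll": 0},
    {"claw": 0.5, "slide": [-38, -262, 0], "roll": 0},
    {"claw": 0.5, "slide": [-43, -300, 0], "roll": 0},
    {"claw": 0.5, "slide": [-48, -337, 0], "roll": 0},
    {"claw": 0.5, "slide": [-54, -375, 0], "roll": 0},
    {"claw": 0.5, "slide": [-54, -375, 0], "roll": 0},
    {"claw": 0.5, "slide": [-54, -375, 0], "roll": 0}
  ]
}}

```text
t: 2.5
eef_pos: [432.6, -163.9, 231.5]
orientation: [-0.877, 3.016, -0.0]
contact_force: [0.2, -0.2, 0.5]
width: 42.8
grip_force: 0.0
```

```bash
python3 - <<'E'
from h import *
s=ctrl.state();c=cam("wrist");im=ctrl.snapshot("wrist");np.savez("w1.npz",K=c[0],R=c[1],t=c[2])
print({k:np.round(s[k],3).tolist() for k in("t","q","eef_pos","orientation","width","contact_force")})
print(ctrl.look_for("slide","wrist"))
cv2.imwrite("pics/w1.png",im[:,:,::-1])
E
```

```text
{'t': 2.5, 'q': [-0.55, -0.038, 1.805, 0.0, 1.374, -2.686], 'eef_pos': [432.608, -163.935, 231.478], 'orientation': [-0.877, 3.016, -0.0], 'width': 42.752, 'contact_force': [0.241, -0.182, 0.454]}
[{'box': [298.9, 185.4, 38.1, 50.3], 'confidence': 0.89}, {'box': [106.2, 107.2, 63.5, 47.3], 'confidence': 0.86}, {'box': [219.6, 157.8, 48.5, 36.0], 'confidence': 0.83}, {'box': [263.5, 68.1, 59.2, 67.5], 'confidence': 0.58}]
```

View pics/w1.png

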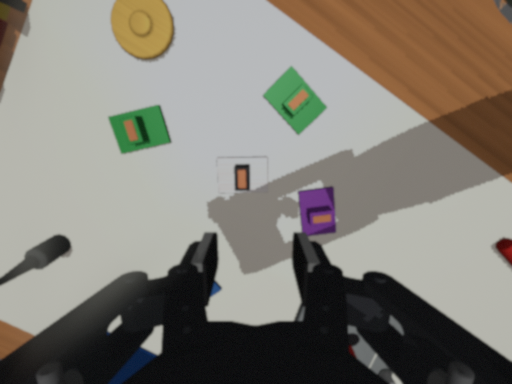

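The wrist picture shows the slide at (242,177), with plate edges at u 217–268 and v about 156–194. Its copper pad is at (242,178). The green and purple look-alikes sit clear of it. I'll localise it precisely from the pad and the plate.

```bash
cat > loc.py <<'E'
from h import *
def copper(im,c,guess,r=30):
    u0,v0=guess; sub=im[v0-r:v0+r,u0-r:u0+r]; h=cv2.cvtColor(sub,cv2.COLOR_RGB2HSV)
    m=((h[...,0]<18)&(h[...,1]>80)&(h[...,2]>60)).astype(np.uint8)
    n,l,st,ce=cv2.connectedComponentsWithStats(m); i=1+np.argmax(st[1:,4])
    v,u=np.nonzero(l==i); P=np.array([ray(c,(a+u0-r,b+v0-r),32)[:2] for a,b in zip(u,v)])
    rect=cv2.minAreaRect(P.astype(np.float32))
    ev,V=np.linalg.eigh(np.cov((P-P.mean(0)).T)); ax=V[:,1]
    return st[i,4],P.mean(0),np.degrees(np.arctan2(ax[1],ax[0])),rect
E
python3 - <<'E'
from loc import *
d=np.load("w1.npz");c=(d["K"],d["R"],d["t"]);im=cv2.imread("pics/w1.png")[:,:,::-1].copy()
print(copper(im,c,(242,178),22))
g=cv2.cvtColor(im,cv2.COLOR_RGB2GRAY)
print(g[166,208:224].tolist(),g[166,260:276].tolist());print(g[150:166,225].tolist(),g[188:202,225].tolist(),g[150:166,262].tolist(),g[188:204,262].tolist())
for uv in((217,157),(268,156),(217,194),(268,194)): print(uv,np.round(ray(c,uv,8)))
a=cv2.imread("pics/scene0.png")[:,:,::-1].copy();b=cv2.imread("pics/side0.png")[:,:,::-1].copy()
print(copper(a,cam("scene"),(255,143),9),copper(b,cam("side"),(217,263),12))
E
```

```text
(np.int32(203), array([ 444.27336209, -174.88797635]), np.float64(-146.5291325136895), ((443.45465087890625, -174.9467010498047), (26.571834564208984, 13.130864143371582), 31.958559036254883))
[186, 186, 186, 186, 185, 185, 185, 182, 179, 180, 183, 185, 184, 185, 185, 185] [186, 186, 186, 185, 185, 185, 180, 173, 176, 182, 185, 184, 186, 185, 185, 185]
[185, 185, 185, 186, 185, 183, 175, 169, 176, 184, 185, 186, 185, 184, 183, 184] [182, 182, 183, 182, 178, 175, 180, 183, 180, 173, 170, 161, 142, 130] [186, 185, 185, 185, 184, 176, 165, 167, 179, 184, 186, 186, 185, 185, 185, 186] [121, 122, 123, 123, 124, 126, 127, 126, 127, 127, 127, 127, 127, 127, 127, 127]
(217, 157) [ 442. -217.    8.]
(268, 156) [ 403. -159.    8.]
(217, 194) [ 487. -191.    8.]
(268, 194) [ 448. -130.    8.]
(np.int32(17), array([ 443.94501044, -178.99096865]), np.float64(-146.87105211098378), ((443.3569641113281, -179.4645233154297), (22.66779899597168, 8.41129207611084), 32.126304626464844)) (np.int32(49), array([ 443.29311817, -176.02526351]), np.float64(-146.79064478482647), ((443.17877197265625, -175.80984497070312), (24.5097599029541, 11.753885269165039), 34.12253189086914))
```

>>> {"fn": "apply_moves", "kwargs": {
  "steps": [
    {"claw": 0.5, "slide": [11.6, -11, -30], "roll": 0.7},
    {"claw": 0.5, "slide": [11.6, -11, -60], "roll": 0.7},
    {"claw": 0.5, "slide": [11.6, -11, -90], "roll": 0.7},
    {"claw": 0.5, "slide": [11.6, -11, -120], "roll": 0.7},
    {"claw": 0.5, "slide": [11.6, -11, -150], "roll": 0.7},
    {"claw": 0.5, "slide": [11.6, -11, -165], "roll": 0.7},
    {"claw": 0.5, "slide": [11.6, -11, -165], "roll": 0.7},
    {"claw": 0.5, "slide": [11.6, -11, -165], "roll": 0.7},
    {"claw": 0.5, "slide": [11.6, -11, -165], "roll": 0.7}
  ]
}}

```text
t: 3.35
eef_pos: [445.9, -172.7, 67.6]
orientation: [-0.904, 3.007, -0.003]
contact_force: [1.3, -1.3, 0.4]
width: 42.9
grip_force: 0.0
```

```bash
python3 - <<'E'
from loc import *
s=ctrl.state();c=cam("wrist");im=ctrl.snapshot("wrist")
print({k:np.round(s[k],3).tolist() for k in("t","q","eef_pos","orientation","width","contact_force")})
g=proj(c,[444.2,-175,32])[0];print(g)
try: print(copper(im,c,tuple(int(x) for x in g),40))
except Exception as e: print(e)
cv2.imwrite("pics/w2.png",im[:,:,::-1])
E
```

```text
{'t': 3.35, 'q': [-0.551, 0.211, 1.917, 0.0, 1.011, -2.706], 'eef_pos': [445.905, -172.712, 67.592], 'orientation': [-0.904, 3.007, -0.003], 'width': 42.894, 'contact_force': [1.273, -1.285, 0.373]}
[251.42185873 218.06310334]
(np.int32(544), array([ 443.91866871, -175.48222214]), np.float64(-146.4678000614811), ((444.50537109375, -175.1175537109375), (25.65764617919922, 11.259722709655762), 33.743473052978516))
```

View pics/w2.png

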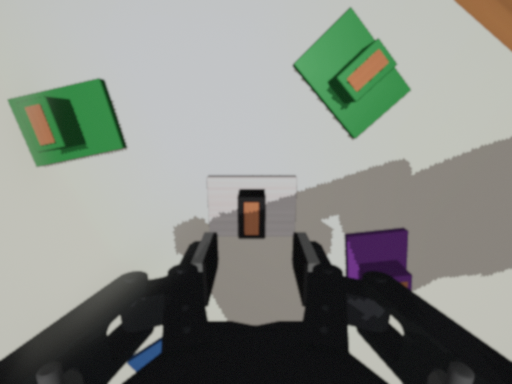

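The slide is centred below the fingers: the block is at (251,213) and the fingers straddle it evenly. I'll descend and grip.

>>> {"fn": "apply_moves", "kwargs": {
  "steps": [
    {"claw": 0.5, "slide": [0, 0, -20], "roll": 0},
    {"claw": 0.5, "slide": [0, 0, -40], "roll": 0},
    {"claw": 0.5, "slide": [0, 0, -50], "roll": 0},
    {"claw": 0.5, "slide": [0, 0, -55], "roll": 0},
    {"claw": 0.5, "slide": [0, 0, -55], "roll": 0},
    {"claw": 0.65, "slide": [0, 0, -55], "roll": 0},
    {"claw": 0.75, "slide": [0, 0, -55], "roll": 0},
    {"claw": 0.9, "slide": [0, 0, -55], "roll": 0},
    {"claw": 1.0, "slide": [0, 0, -55], "roll": 0},
    {"claw": 1.0, "slide": [0, 0, -55], "roll": 0},
    {"claw": 1.0, "slide": [0, 0, -55], "roll": 0},
    {"claw": 1.0, "slide": [0, 0, -55], "roll": 0}
  ]
}}

```text
t: 4.4
eef_pos: [445.9, -173.9, 12.8]
orientation: [-0.902, 3.007, -0.004]
contact_force: [-0.0, 0.3, 5.2]
width: 18.7
grip_force: 60.6
```

Gripped at 60 N. Now I'll lift, carry to above the stage and look.

>>> {"fn": "apply_moves", "kwargs": {
  "steps": [
    {"claw": 1.0, "slide": [0, 0, 15], "roll": 0},
    {"claw": 1.0, "slide": [0, 0, 45], "roll": 0},
    {"claw": 1.0, "slide": [0, 0, 80], "roll": 0},
    {"claw": 1.0, "slide": [10, 25, 110], "roll": -2},
    {"claw": 1.0, "slide": [23, 57, 120], "roll": -4},
    {"claw": 1.0, "slide": [36, 90, 120], "roll": -6},
    {"claw": 1.0, "slide": [49, 122, 120], "roll": -9},
    {"claw": 1.0, "slide": [62, 154, 120], "roll": -12},
    {"claw": 1.0, "slide": [75, 186, 120], "roll": -15},
    {"claw": 1.0, "slide": [88, 218, 120], "roll": -17},
    {"claw": 1.0, "slide": [101, 250, 120], "roll": -17},
    {"claw": 1.0, "slide": [108, 268, 120], "roll": -17}
  ]
}}

```text
t: 5.4
eef_pos: [553.0, 98.3, 131.2]
orientation: [-0.451, 3.108, 0.002]
contact_force: [-0.1, -1.6, -1.0]
width: 18.8
grip_force: 59.7
```

>>> {"fn": "apply_moves", "kwargs": {
  "steps": [
    {"claw": 1.0, "slide": [5, 13, 0], "roll": 0},
    {"claw": 1.0, "slide": [5, 13, 0], "roll": 0},
    {"claw": 1.0, "slide": [5, 13, 0], "roll": 0},
    {"claw": 1.0, "slide": [5, 13, 0], "roll": 0},
    {"claw": 1.0, "slide": [5, 13, 0], "roll": 0}
  ]
}}

```text
t: 5.82
eef_pos: [557.0, 106.7, 131.0]
orientation: [0.445, -3.109, 0.001]
contact_force: [-0.4, -0.7, -0.4]
width: 18.5
grip_force: 59.7
```

```bash
python3 - <<'E'
from loc import *
s=ctrl.state();c=cam("wrist");im=ctrl.snapshot("wrist");np.savez("w3.npz",K=c[0],R=c[1],t=c[2])
print({k:np.round(s[k],3).tolist() for k in("t","q","eef_pos","orientation","width","contact_force")})
cv2.imwrite("pics/w3.png",im[:,:,::-1])
cv2.imwrite("pics/w3v.png",cv2.resize(im[:,:,::-1],(800,600),interpolation=cv2.INTER_CUBIC))
E
```

```text
{'t': 5.817, 'q': [0.037, 0.292, 1.656, -0.0, 1.195, -1.818], 'eef_pos': [556.969, 106.673, 131.026], 'orientation': [0.445, -3.109, 0.001], 'width': 18.52, 'contact_force': [-0.426, -0.684, -0.371]}
```

View pics/w3v.png

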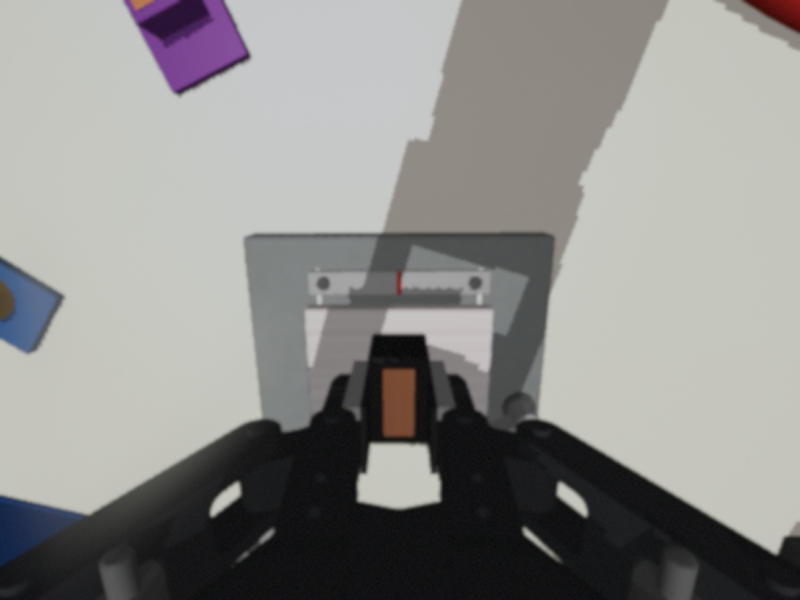

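The slide is held straight, with its far edge at (305–493, 306) in the 800-px view. The red mark is at (399,270–293), the bar's rear at v≈270 and the stage's −x corners at (245,237) and (553,234). Next I'll compute offsets in the stage frame.

```bash
python3 - <<'E'
from loc import *
d=np.load("w3.npz");c=(d["K"],d["R"],d["t"]);k=1.5625
r=lambda u,v,z: ray(c,(u/k,v/k),z)[:2]
c1,c2=r(245,237,20),r(553,234,20);print("corners",c1,c2,np.linalg.norm(c2-c1))
e=(c2-c1)/np.linalg.norm(c2-c1);yaw=np.arctan2(-e[0],e[1]);ex=np.array([e[1],-e[0]])
O=(c1+c2)/2+70*ex;print("stage",O,yaw)
f=lambda p:(round(float((p-O)@ex),1),round(float((p-O)@e),1))
for n,p in dict(mark_rear=r(399,270,25),mark_front=r(399,293,25),bl=r(308,271,25),br=r(490,270,25),front=r(330,292,25),front2=r(330,304,20)).items(): print(n,f(p))
s1,s2=r(305,307,126),r(493,306,126);es=(s2-s1)/np.linalg.norm(s2-s1)
print("slide len",np.linalg.norm(s2-s1),"yaw",np.arctan2(-es[0],es[1]),"edge mid",(s1+s2)/2,"centre",(s1+s2)/2+25*np.array([es[1],-es[0]]),f((s1+s2)/2+25*np.array([es[1],-es[0]])))
im=cv2.imread("pics/w3.png",0);print(im[166:202,230].tolist(),im[166:202,285].tolist())
E
```

```text
corners [542.56153018   8.35936991] [488.97752526 185.31397381] 184.88963580076793
stage [582.765291  117.1238033] 0.29403475203177
mark_rear (-50.0, -0.1)
mark_front (-35.7, -0.2)
bl (-49.9, -54.9)
br (-49.4, 54.7)
front (-36.7, -42.4)
front2 (-27.8, -43.7)
slide len 68.91745341435139 yaw 0.2898295583981177 edge mid [529.60198159 100.68135372] centre [553.55929658 107.82607612] (-30.6, -0.4)
[128, 129, 129, 129, 128, 126, 122, 129, 147, 159, 163, 164, 165, 165, 164, 162, 160, 151, 134, 115, 106, 101, 94, 88, 84, 84, 82, 83, 83, 86, 89, 100, 115, 127, 131, 132] [126, 125, 125, 125, 126, 123, 120, 132, 152, 159, 160, 162, 163, 163, 161, 160, 159, 154, 138, 117, 103, 97, 89, 82, 82, 80, 80, 82, 87, 94, 106, 135, 167, 185, 192, 195]
```

>>> {"fn": "apply_moves", "kwargs": {
  "steps": [
    {"claw": 1.0, "slide": [0, 0, -20], "roll": 0},
    {"claw": 1.0, "slide": [0, 0, -40], "roll": 0},
    {"claw": 1.0, "slide": [0, 0, -60], "roll": 0},
    {"claw": 1.0, "slide": [0, 0, -75], "roll": 0},
    {"claw": 1.0, "slide": [0, 0, -82], "roll": 0},
    {"claw": 1.0, "slide": [0, 0, -87], "roll": 0},
    {"claw": 1.0, "slide": [0, 0, -90], "roll": 0},
    {"claw": 1.0, "slide": [0, 0, -90], "roll": 0},
    {"claw": 1.0, "slide": [0, 0, -90], "roll": 0},
    {"claw": 1.0, "slide": [0, 0, -90], "roll": 0}
  ]
}}

```text
t: 6.7
eef_pos: [558.5, 108.0, 42.4]
orientation: [-0.447, 3.107, -0.0]
contact_force: [0.6, 0.7, -1.7]
width: 18.5
grip_force: 59.7
```

>>> {"fn": "apply_moves", "kwargs": {
  "steps": [
    {"claw": 1.0, "slide": [1.9, 0.6, 0], "roll": 0},
    {"claw": 1.0, "slide": [3.8, 1.1, 0], "roll": 0},
    {"claw": 1.0, "slide": [5.8, 1.7, 0], "roll": 0},
    {"claw": 1.0, "slide": [7.7, 2.3, 0], "roll": 0},
    {"claw": 1.0, "slide": [9.6, 2.8, 0], "roll": 0},
    {"claw": 1.0, "slide": [11.5, 3.4, 0], "roll": 0},
    {"claw": 1.0, "slide": [13.4, 4, 0], "roll": 0},
    {"claw": 1.0, "slide": [13.4, 4, 0], "roll": 0},
    {"claw": 1.0, "slide": [13.4, 4, 0], "roll": 0}
  ]
}}

```text
t: 7.45
eef_pos: [569.5, 111.1, 40.4]
orientation: [0.447, -3.106, 0.001]
contact_force: [-3.0, -4.1, -0.4]
width: 18.5
grip_force: 59.8
```

>>> {"fn": "apply_moves", "kwargs": {
  "steps": [
    {"claw": 1.0, "slide": [1.9, 0.6, 0], "roll": 0},
    {"claw": 1.0, "slide": [3.8, 1.1, 0], "roll": 0},
    {"claw": 1.0, "slide": [5.8, 1.7, 0], "roll": 0},
    {"claw": 1.0, "slide": [7.7, 2.3, 0], "roll": 0},
    {"claw": 1.0, "slide": [9.6, 2.8, 0], "roll": 0},
    {"claw": 1.0, "slide": [11, 3.2, 0], "roll": 0},
    {"claw": 1.0, "slide": [11, 3.2, 0], "roll": 0},
    {"claw": 1.0, "slide": [11, 3.2, 0], "roll": 0},
    {"claw": 1.0, "slide": [11, 3.2, 0], "roll": 0}
  ]
}}

```text
t: 8.2
eef_pos: [579.9, 114.0, 40.1]
orientation: [0.447, -3.105, 0.002]
contact_force: [-4.1, -5.5, -1.1]
width: 19.1
grip_force: 59.7
```

```bash
python3 - <<'E'
from loc import *
s=ctrl.state();c=cam("wrist");im=ctrl.snapshot("wrist");np.savez("w4.npz",K=c[0],R=c[1],t=c[2])
print({k:np.round(s[k],3).tolist() for k in("t","eef_pos","orientation","width","contact_force","torque")})
cv2.imwrite("pics/w4.png",im[:,:,::-1])
b=ctrl.snapshot("scene");cv2.imwrite("pics/s4.png",b[:,:,::-1])
A=cv2.resize(im[120:320,150:400,::-1],(500,400),interpolation=cv2.INTER_CUBIC)
B=cv2.resize(b[190:280,230:295+45,::-1],(300,245),interpolation=cv2.INTER_CUBIC);B=cv2.copyMakeBorder(B,0,155,0,0,cv2.BORDER_CONSTANT)
cv2.imwrite("pics/v4.png",np.hstack([A,B]))
E
```

```text
{'t': 8.2, 'eef_pos': [579.948, 114.007, 40.081], 'orientation': [0.447, -3.105, 0.002], 'width': 19.144, 'contact_force': [-4.09, -5.511, -1.111], 'torque': [-0.856, 0.725, -0.077]}
```

View pics/v4.png

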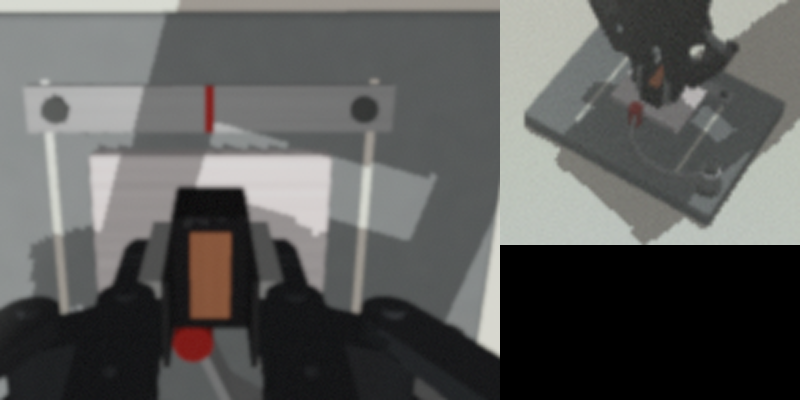

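The slide has drawn the arm back. Its near edge is at crop (90–330,155), centred at u=210, the same as the red mark at u=210. The bar face is at v=133, and the red nose touches the other side at (193,344). A quick gap check next.

```bash
python3 - <<'E'
from loc import *
d=np.load("w4.npz");c=(d["K"],d["R"],d["t"])
r=lambda u,v,z: ray(c,(u/2+150,v/2+120),z)[:2]
p1,p2=r(24,87,25),r(396,86,25);e=(p2-p1)/np.linalg.norm(p2-p1);ex=np.array([e[1],-e[0]]);print("bar",np.linalg.norm(p2-p1),np.arctan2(-e[0],e[1]))
m=r(210,86,25); f=lambda p:np.round([(p-m)@ex-14,(p-m)@e],1)
print("face",f(r(210,133,25)),f(r(60,133,25)))
for z in(34,36): print(z,f(r(90,155,z)),f(r(330,155,z)))
E
```

```text
bar 110.0359481148668 0.2886431727114608
face [ 0.3 -0. ] [  0.2 -45.5]
34 [  4.6 -34.7] [ 4.8 34.6]
36 [  4.  -34.3] [ 4.2 34.2]
```

>>> {"fn": "apply_moves", "kwargs": {
  "steps": [
    {"claw": 1.0, "slide": [0.5, 0.1, -0.8], "roll": 0},
    {"claw": 1.0, "slide": [0.5, 0.1, -1.6], "roll": 0},
    {"claw": 1.0, "slide": [0.5, 0.1, -2.4], "roll": 0},
    {"claw": 1.0, "slide": [0.5, 0.1, -3.2], "roll": 0},
    {"claw": 1.0, "slide": [0.5, 0.1, -4.0], "roll": 0},
    {"claw": 1.0, "slide": [0.5, 0.1, -4.8], "roll": 0},
    {"claw": 1.0, "slide": [0.5, 0.1, -5.4], "roll": 0},
    {"claw": 1.0, "slide": [0.5, 0.1, -5.4], "roll": 0},
    {"claw": 1.0, "slide": [0.5, 0.1, -5.4], "roll": 0}
  ]
}}

```text
t: 9.05
eef_pos: [581.9, 115.2, 35.6]
orientation: [0.447, -3.108, 0.0]
contact_force: [-4.7, -2.1, 1.1]
width: 18.6
grip_force: 60.1
```

>>> {"fn": "apply_moves", "kwargs": {
  "steps": [
    {"claw": 1.0, "slide": [0, 0, -0.4], "roll": 0},
    {"claw": 1.0, "slide": [0, 0, -0.8], "roll": 0},
    {"claw": 1.0, "slide": [0, 0, -1.2], "roll": 0},
    {"claw": 1.0, "slide": [0, 0, -1.6], "roll": 0},
    {"claw": 1.0, "slide": [0, 0, -1.6], "roll": 0},
    {"claw": 1.0, "slide": [0, 0, -1.6], "roll": 0}
  ]
}}

```text
t: 9.55
eef_pos: [582.3, 115.4, 34.2]
orientation: [0.447, -3.109, -0.0]
contact_force: [-3.2, -1.6, 1.2]
width: 19.0
grip_force: 60.1
```

>>> {"fn": "apply_moves", "kwargs": {
  "steps": [
    {"claw": 1.0, "slide": [0, 0, -0.4], "roll": 0},
    {"claw": 1.0, "slide": [0, 0, -0.8], "roll": 0},
    {"claw": 1.0, "slide": [0, 0, -0.8], "roll": 0},
    {"claw": 1.0, "slide": [0, 0, -0.8], "roll": 0}
  ]
}}

```text
t: 9.88
eef_pos: [582.3, 115.4, 33.3]
orientation: [0.447, -3.109, -0.0]
contact_force: [-4.6, -2.0, 2.0]
width: 18.7
grip_force: 60.1
```

>>> {"fn": "apply_moves", "kwargs": {
  "steps": [
    {"claw": 1.0, "slide": [0, 0, -0.3], "roll": 0},
    {"claw": 1.0, "slide": [0, 0, -0.6], "roll": 0},
    {"claw": 1.0, "slide": [0, 0, -0.6], "roll": 0},
    {"claw": 1.0, "slide": [0, 0, -0.6], "roll": 0}
  ]
}}

```text
t: 10.22
eef_pos: [582.5, 115.4, 32.9]
orientation: [-0.447, 3.109, 0.0]
contact_force: [-4.6, 0.5, 1.7]
width: 18.7
grip_force: 60.1
```

>>> {"fn": "apply_moves", "kwargs": {
  "steps": [
    {"claw": 1.0, "slide": [0, 0, -0.3], "roll": 0},
    {"claw": 1.0, "slide": [0, 0, -0.6], "roll": 0},
    {"claw": 1.0, "slide": [0, 0, -0.6], "roll": 0},
    {"claw": 1.0, "slide": [0, 0, -0.6], "roll": 0}
  ]
}}

```text
t: 10.55
eef_pos: [582.5, 115.4, 32.8]
orientation: [-0.448, 3.11, 0.0]
contact_force: [-6.0, 0.1, 4.2]
width: 18.6
grip_force: 60.6
```

The slide is touching the deck: z has stalled at 32.8, with about 3 N. Now I'll ease back towards the edge.

>>> {"fn": "apply_moves", "kwargs": {
  "steps": [
    {"claw": 1.0, "slide": [-0.6, -0.2, 0], "roll": 0},
    {"claw": 1.0, "slide": [-1.2, -0.3, 0], "roll": 0},
    {"claw": 1.0, "slide": [-1.8, -0.5, 0], "roll": 0},
    {"claw": 1.0, "slide": [-2.4, -0.7, 0], "roll": 0},
    {"claw": 1.0, "slide": [-3.0, -0.9, 0], "roll": 0},
    {"claw": 1.0, "slide": [-3.6, -1.1, 0], "roll": 0},
    {"claw": 1.0, "slide": [-3.6, -1.1, 0], "roll": 0},
    {"claw": 1.0, "slide": [-3.6, -1.1, 0], "roll": 0}
  ]
}}

```text
t: 11.22
eef_pos: [579.6, 114.6, 32.8]
orientation: [-0.447, 3.108, 0.001]
contact_force: [-1.0, 3.2, 4.1]
width: 18.7
grip_force: 60.5
```

>>> {"fn": "apply_moves", "kwargs": {
  "steps": [
    {"claw": 1.0, "slide": [-0.5, -0.1, 0], "roll": 0},
    {"claw": 1.0, "slide": [-1.0, -0.3, 0], "roll": 0},
    {"claw": 1.0, "slide": [-1.4, -0.4, 0], "roll": 0},
    {"claw": 1.0, "slide": [-1.4, -0.4, 0], "roll": 0},
    {"claw": 1.0, "slide": [-1.4, -0.4, 0], "roll": 0}
  ]
}}

```text
t: 11.63
eef_pos: [578.1, 113.9, 32.8]
orientation: [-0.447, 3.108, -0.0]
contact_force: [-1.1, 3.2, 5.0]
width: 18.4
grip_force: 60.6
```

>>> {"fn": "apply_moves", "kwargs": {
  "steps": [
    {"claw": 1.0, "slide": [-0.4, -0.1, 0], "roll": 0},
    {"claw": 1.0, "slide": [-0.8, -0.2, 0], "roll": 0},
    {"claw": 1.0, "slide": [-0.8, -0.2, 0], "roll": 0},
    {"claw": 1.0, "slide": [-0.8, -0.2, 0], "roll": 0}
  ]
}}

```text
t: 11.97
eef_pos: [577.4, 113.5, 32.8]
orientation: [-0.447, 3.108, -0.0]
contact_force: [-0.7, 2.3, 5.6]
width: 18.9
grip_force: 60.5
```

>>> {"fn": "apply_moves", "kwargs": {
  "steps": [
    {"claw": 1.0, "slide": [-0.4, -0.1, 0], "roll": 0},
    {"claw": 1.0, "slide": [-0.8, -0.2, 0], "roll": 0},
    {"claw": 1.0, "slide": [-0.8, -0.2, 0], "roll": 0},
    {"claw": 1.0, "slide": [-0.8, -0.2, 0], "roll": 0}
  ]
}}

```text
t: 12.3
eef_pos: [576.6, 113.2, 32.8]
orientation: [-0.447, 3.108, -0.001]
contact_force: [-1.0, 2.5, 4.7]
width: 18.8
grip_force: 60.5
```

>>> {"fn": "apply_moves", "kwargs": {
  "steps": [
    {"claw": 1.0, "slide": [-0.4, -0.1, 0], "roll": 0},
    {"claw": 1.0, "slide": [-0.8, -0.2, 0], "roll": 0},
    {"claw": 1.0, "slide": [-0.8, -0.2, 0], "roll": 0},
    {"claw": 1.0, "slide": [-0.8, -0.2, 0], "roll": 0}
  ]
}}

```text
t: 12.63
eef_pos: [575.8, 112.9, 32.8]
orientation: [-0.447, 3.108, -0.001]
contact_force: [-0.8, 3.3, 5.8]
width: 19.0
grip_force: 60.6
```

```bash
python3 - <<'E'
from loc import *
c=cam("wrist");im=ctrl.snapshot("wrist");np.savez("w5.npz",K=c[0],R=c[1],t=c[2])
cv2.imwrite("pics/w5.png",im[:,:,::-1])
cv2.imwrite("pics/v5.png",cv2.resize(im[130:310,150:360,::-1],(700,600),interpolation=cv2.INTER_CUBIC))
E
```

```text
(no output)
```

View pics/v5.png

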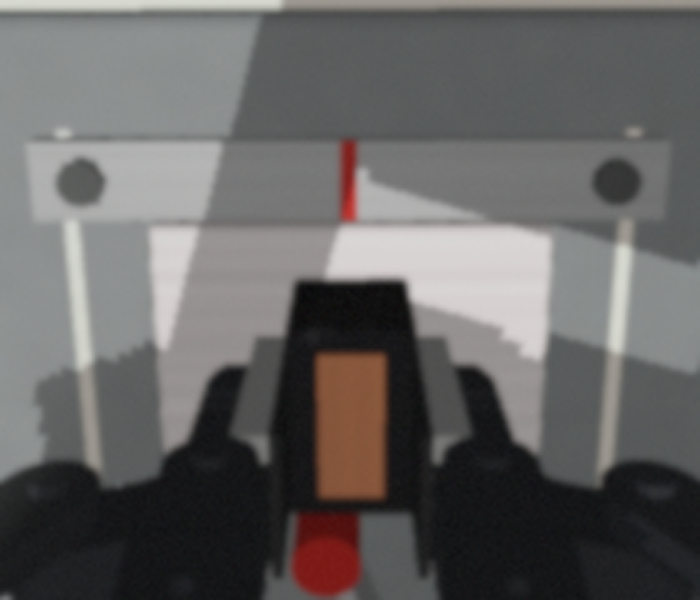

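The slide edge runs from (150,228) to (552,235) and the bar front from (35,222) to (665,217). About 1–2 mm of gap is left, with the right end slightly back (about 1.3°). The slide centre at u=351 matches the mark at 348. I'll add a small turn and keep easing.

>>> {"fn": "apply_moves", "kwargs": {
  "steps": [
    {"claw": 1.0, "slide": [-0.2, 0, 0], "roll": 0.5},
    {"claw": 1.0, "slide": [-0.4, -0.1, 0], "roll": 1.0},
    {"claw": 1.0, "slide": [-0.7, -0.2, 0], "roll": 1.2},
    {"claw": 1.0, "slide": [-0.7, -0.2, 0], "roll": 1.2},
    {"claw": 1.0, "slide": [-0.7, -0.2, 0], "roll": 1.2}
  ]
}}

```text
t: 13.1
eef_pos: [575.6, 113.0, 32.8]
orientation: [-0.477, 3.102, 0.0]
contact_force: [3.5, 3.1, 3.6]
width: 18.6
grip_force: 60.6
```

>>> {"fn": "apply_moves", "kwargs": {
  "steps": [
    {"claw": 1.0, "slide": [-0.3, -0.1, 0], "roll": 0},
    {"claw": 1.0, "slide": [-0.6, -0.2, 0], "roll": 0},
    {"claw": 1.0, "slide": [-0.6, -0.2, 0], "roll": 0},
    {"claw": 1.0, "slide": [-0.6, -0.2, 0], "roll": 0}
  ]
}}

```text
t: 13.43
eef_pos: [575.7, 113.0, 32.9]
orientation: [-0.478, 3.101, 0.0]
contact_force: [3.9, 3.3, 3.1]
width: 18.6
grip_force: 60.4
```

```bash
python3 - <<'E'
from loc import *
c=cam("wrist");im=ctrl.snapshot("wrist");np.savez("w6.npz",K=c[0],R=c[1],t=c[2]);cv2.imwrite("pics/w6.png",im[:,:,::-1])
g=cv2.cvtColor(im,cv2.COLOR_RGB2GRAY)
for u in(165,180,205,240,270,300,312,330): print(u,g[184:206,u].tolist())
E
```

```text
165 [174, 175, 176, 176, 176, 176, 176, 175, 174, 171, 163, 151, 144, 143, 143, 143, 142, 142, 142, 143, 142, 143]
180 [91, 93, 98, 109, 125, 140, 157, 170, 174, 172, 165, 154, 147, 145, 145, 145, 144, 145, 144, 145, 144, 144]
205 [178, 178, 178, 179, 178, 178, 178, 177, 177, 174, 167, 153, 146, 167, 193, 207, 211, 212, 212, 211, 211, 210]
240 [119, 119, 119, 119, 119, 119, 118, 119, 119, 118, 116, 112, 109, 117, 132, 143, 148, 149, 150, 149, 148, 148]
270 [152, 169, 177, 179, 179, 178, 177, 177, 177, 178, 176, 168, 158, 159, 181, 200, 209, 213, 214, 214, 213, 212]
300 [117, 117, 116, 116, 116, 115, 115, 115, 120, 135, 154, 165, 160, 151, 167, 194, 207, 212, 213, 213, 214, 213]
312 [117, 116, 116, 115, 115, 116, 115, 114, 115, 115, 115, 115, 113, 125, 159, 192, 206, 211, 213, 214, 213, 213]
330 [57, 56, 55, 57, 62, 68, 81, 96, 108, 113, 115, 114, 111, 105, 95, 91, 91, 92, 105, 121, 134, 138]
```

The −x motion has stopped and the force along +x has risen to about 4 N, so the slide is flush against the edge. I'll release gently.

>>> {"fn": "apply_moves", "kwargs": {
  "steps": [
    {"claw": 0.75, "slide": [0.3, 0.1, 0.3], "roll": 0},
    {"claw": 0.72, "slide": [0.3, 0.1, 0.3], "roll": 0},
    {"claw": 0.68, "slide": [0.3, 0.1, 0.3], "roll": 0},
    {"claw": 0.62, "slide": [0.3, 0.1, 0.3], "roll": 0},
    {"claw": 0.55, "slide": [0.3, 0.1, 0.3], "roll": 0},
    {"claw": 0.55, "slide": [0.3, 0.1, 0.3], "roll": 0},
    {"claw": 0.55, "slide": [0.3, 0.1, 0.3], "roll": 0},
    {"claw": 0.55, "slide": [0.3, 0.1, 0.3], "roll": 0}
  ]
}}

```text
t: 14.15
eef_pos: [573.9, 112.8, 32.5]
orientation: [0.48, -3.104, 0.0]
contact_force: [0.9, -0.4, 0.0]
width: 38.0
grip_force: 0.0
```

>>> {"fn": "apply_moves", "kwargs": {
  "steps": [
    {"claw": 0.55, "slide": [0, 0, 8], "roll": 0},
    {"claw": 0.55, "slide": [0, 0, 20], "roll": 0},
    {"claw": 0.55, "slide": [0, 0, 40], "roll": 0},
    {"claw": 0.55, "slide": [0, 0, 65], "roll": 0},
    {"claw": 0.55, "slide": [0, 0, 95], "roll": 0},
    {"claw": 0.55, "slide": [0, 0, 120], "roll": 0},
    {"claw": 0.55, "slide": [0, 0, 120], "roll": 0},
    {"claw": 0.55, "slide": [0, 0, 120], "roll": 0},
    {"claw": 0.55, "slide": [0, 0, 120], "roll": 0}
  ]
}}

```text
t: 14.9
eef_pos: [573.8, 112.9, 153.1]
orientation: [-0.48, 3.104, -0.0]
contact_force: [-0.0, 0.3, -0.2]
width: 38.3
grip_force: 0.0
```

```bash
python3 - <<'E'
from loc import *
print(ctrl.state()["eef_pos"],ctrl.state()["contact_force"])
c=cam("wrist");im=ctrl.snapshot("wrist");np.savez("w7.npz",K=c[0],R=c[1],t=c[2]);cv2.imwrite("pics/w7.png",im[:,:,::-1])
cv2.imwrite("pics/v7.png",cv2.resize(im[130:280,160:360,::-1],(800,600),interpolation=cv2.INTER_CUBIC))
E
```

```text
[573.84157958 112.85040329 153.09846807] [-0.03622482  0.33289363 -0.15981966]
```

View pics/v7.png

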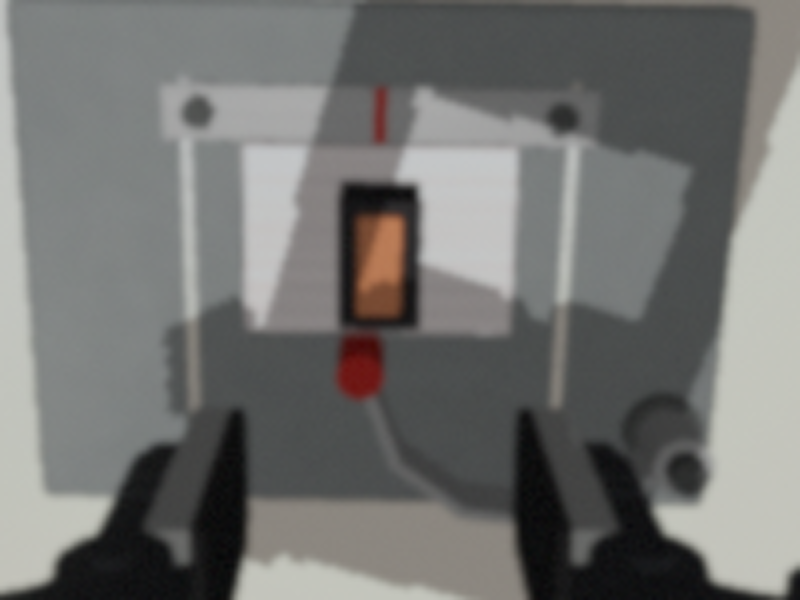

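The slide lies flat and flush against the bar: its edge at v≈145 is parallel to the bar front at 142. It spans u 242–518, centred on 380, the same as the red mark. The nose presses it at (360,375) and the gripper is clear. Handing in.

```bash
python3 -c "
from workcell import ctrl
print(ctrl.sign_off())"
```

```text
the job is handed in; nothing more can be done
None
```

The slide is loaded on the stage, flush against the fixed edge, centred on the red mark and clamped by the arm; I handed the job in at about 15 s, and the sign-off gave no verdict.

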